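# Flip the two-sided table mirror over for the client

## Robot

A 6-joint arm with a two-finger parallel gripper is mounted at the origin on a cart in front of the work surface, level with it; the furniture and walls round the work are solid. World frame = base frame: x ahead of the robot, y to its left, z up, the work surface at z = 0. Lengths are in m, angles in degrees, forces in N, time in s.
With the tool pointing down it reaches from about 0.325 to 0.775 m from the base axis. Payload 5.5 kg.
Tool frame: the origin (TCP) lies at the centre of the arm's flange, where the gripper is bolted on; the fingertips stand 182 mm ahead of it and the grasp point (between the pads) lies 163 mm ahead of it; z points along the fingers, y is the line along which they close (so a half turn about z gives the same grasp; the last joint's range is limited). The gripper opens to 88 mm and grips with 3 to 60 N. Pads are 20 mm wide; open, the fingers measure 115 mm over their backs; the gripper's body (75 mm by 178 mm) begins 61 mm behind the grasp point.
Start: joints at [-76.473, 5.22, 70.514, -0, 104.267, -3.249], TCP at [0.173, -0.574, 0.405] pointing down, gripper open.
Joint ranges: [-164.24, 164.24], [-49.07, 125.15], [9.68, 141.18], [-86.29, 266.29], [3.28, 154.24], [-151.56, 151.56]. Speed limits (degrees/s): [147.25, 147.25, 172.46, 180, 180, 180].

## Interface

Orientations are given as [roll, pitch, yaw] about the fixed x, y, z axes, in that order (R = Rz(yaw) Ry(pitch) Rx(roll)).
In Python, from station import r gives the robot as it stands. The module is installed in compiled form; this text tells all that it offers. Calls block until the motion is done:
- r.reach(position, orientation): joint-space move of the TCP to a pose.
- r.servo_line(position, rotation=None, speed=0.15): straight line of the TCP; rotation=None keeps the orientation; speed is the mean speed in m/s.
- r.move_joints(angles): joint-space move.
- r.let_go() and r.grab(squeeze=None): open the fingers fully, or close them until they stop; squeeze is the grip in N (None keeps the last).
- r.wait(seconds).
- r.inverse_kinematics(position, orientation): joint angles nearest the present ones, or None.
- r.sense(): the state.
- r.snapshot(name): name is "scene" or "top" or "wrist"; returns a dict with "frame" (400x640x3 uint8, red, green, blue), "fx", "fy", "cx", "cy" (pixels), "R" (3x3) and "t" (3): a world point X has camera coordinates R X + t. Camera axes: x right, y down, z forward; pixel columns grow to the right and rows downward; lengths in m; the calibration is good to about 2 mm. The wrist camera is an equidistant fisheye: a pixel r from the principal point sees the ray r / f radians off the axis. A picture is of the moment at which its call begins. There is no depth.
A pose or a line that the arm cannot do raises r.IKError and nothing moves.
- r.hand_in(): hands the job in; it is judged then, once.
The state is a dict: "clock": time; "joints": joint angles; "joint_vel": joint speeds; "joint_torque": joint torques, N m; "tcp_pos": TCP position; "orientation": TCP orientation; "contact_force": force on the tool from outside, world axes, zero at the start; "torque": the same for the moment, N m; "opening": finger opening in m; "gripper_force": force on a finger pad.
Only numpy, scipy, OpenCV 4.12 (cv2) and the standard library are available. Lean on these libraries where they do the work, as an engineer would, in place of code of your own. Each camera call takes 0.05 s, during which the arm holds its last target. There are 200 camera calls.

## Task

The two-sided mirror on the desk shows the client on the stool across the desk its magnifying side, the one with the pink rim. By pushing gently on the round mirror with your fingertips, flip it over in its stand so that the flat side with the white rim looks at the client, and leave it leaning back about ten degrees, its face turned slightly upward to the client. Do not grip the mirror or its stand, do not lift, tip or shove the stand from its place, and do not disturb the jars, the polish bottle and the other small things around it.

Things in the scene. Friction and masses are not known exactly. Their poses are not given: they have to be found in the camera images.
- stand: stand of the two-sided table mirror: rose-gold weighted foot 130 mm across and 12 mm high, short stem, half-round yoke of 8 mm bar. Loose on the desk; 1.2 to 1.7 kg with the mirror. Origin: centre of the foot's underside; z up; x level, square to the pivot line, pointing to the client's side (away from the robot, up to 20 degrees aside); y along the pivot line, which is 125 mm above the origin.
- thumb_nut (a point): outer end of the white thumb nut on the stand's +y side, on the pivot line, 98 mm from the middle; a like nut is at the other end. The yoke hangs as a half circle below the pivot line, in the plane x = 0 of the stand, and nothing of it is more than 9 mm above that line or in front of or behind that plane.
- mirror_centre (a point): centre of the mirror, a disc 150 mm across and 12 mm thick, on the pivot line, 125 mm above the desk. One side is flat with a white rim, the other slightly hollow, magnifying, with a pink rim.
- mirror (a joint): tilt of the mirror, rad. 0: upright, white rim to the robot, pink to the client. Grows as the upper edge goes to the client's side (+pi/2: level, white side up). +pi or -pi: upright, white to the client; pi - 0.175 (or -pi - 0.175): white side turned up ten degrees, upper edge on the robot's side. Range -3.9 to 3.9, starts at -0.3 to 0.15. Balanced; stays where left (friction 0.06 N m, 1 N at the rim).
- white_face (a point): middle of the flat mirror face with the white rim, 5 mm from the disc's centre; turns with the mirror, its own x pointing from this face through the disc to the pink side.
- polish_3: dark blue nail polish bottle with black cap, 30 mm wide, 72 mm high, standing near the stand on the client's side; loose, to be left alone. Origin: centre of its underside.
- jar_tall: tall clear jar of plum glitter, 39 mm wide, 43 mm high, loose, to be left alone. Origin: centre of its underside.
- jar_rose_b: low clear jar of rose glitter, 35 mm wide, 19 mm high, loose, to be left alone. Origin: centre of its underside.
- jar_green: low clear jar of green glitter, 38 mm wide, 18 mm high, loose, to be left alone. Origin: centre of its underside.
- stone_wheel: clear round rhinestone wheel, 71 mm wide, 12 mm high, lying on the robot's side of the mirror, loose, to be left alone. Origin: centre of its underside.
- clipper: steel nail clipper, 12 x 63 x 12 mm, lying on the robot's side of the mirror, loose, to be left alone. Origin: centre of its underside.
- swatch_1: row of six lacquered sample tips on a clear comb, 43 x 117 x 6 mm, lying on the robot's side, loose, to be left alone. Origin: centre of its underside.

How it is judged:
By the outcome, as a careful person would: the job done as asked, in the order asked, and still so for the second after the job is handed in, with the robot touching nothing.
It also fails if it takes over 53 s, if anything falls off the work surface, if the arm or the gripper's body presses on something with over 40 N, if the wrist force passes 120 N, or if a joint passes its speed limit or range.

## Working session

There is one attempt and no reset: what is moved stays moved. The work goes in short steps, each a Python script; the robot and the scene stay as the last script left them, time stands still between calls to the robot, and variables do not carry over. Pictures are saved under pics/ and viewed, at most 10 in all, crops included, and the job is handed in when it is done.

```bash
mkdir -p pics
python3 - <<'E'
from station import r
import cv2,pickle
for n in("scene","top"):
    s=r.snapshot(n); cv2.imwrite(f"pics/{n}0.png",s["frame"][:,:,::-1]); pickle.dump(s,open(n+".pkl","wb"))
    print(n,s["fx"],s["cx"],s["cy"],-s["R"].T@s["t"],s["R"][2])
print(r.sense()["clock"])
E
```

```text
scene 492.94073090450877 326.5550166175209 189.8380280593505 [0.16020102 0.50573666 0.61040176] [ 0.44053127 -0.65325964 -0.61577922]
top 374.35598980604794 313.955540786578 197.1620381585182 [ 0.41275565 -0.06460719  0.96601043] [ 0.15163776 -0.01476759 -0.98832581]
0.1
```

View pics/scene0.png

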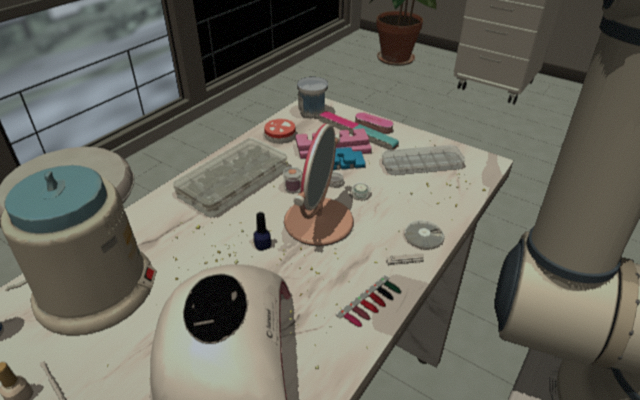

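View pics/top0.png

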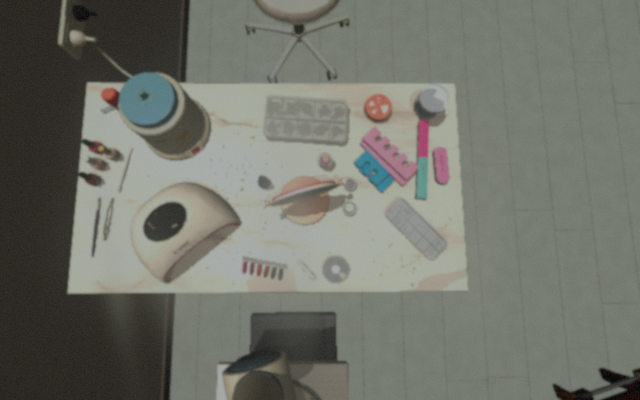

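The scene shows the mirror around pixel (318,175), its foot at (318,222) and the polish at (262,232). In the top view the foot is at (305,200), the mirror edge runs from (270,205) to (340,183), the jars are at (350,185), (350,208) and (327,160), and the polish is at (265,182). I'll enlarge both.

```bash
cat > h.py <<'E'
import numpy as np,pickle,cv2
S={n:pickle.load(open(n+".pkl","rb")) for n in("scene","top")}
def ray(s,u,v):
    d=np.array([(u-s["cx"])/s["fx"],(v-s["cy"])/s["fy"],1]); return -s["R"].T@s["t"], s["R"].T@d
def onz(s,u,v,z):
    c,d=ray(s,u,v); return c+d*(z-c[2])/d[2]
def tri(a,b):
    (c,d),(e,f)=a,b; k=np.linalg.lstsq(np.stack([d,-f],1),e-c,rcond=None)[0]
    p,q=c+k[0]*d,e+k[1]*f; return (p+q)/2,np.linalg.norm(p-q)
def proj(s,X):
    p=s["R"]@np.asarray(X)+s["t"]; return np.array([s["fx"]*p[0]/p[2]+s["cx"],s["fy"]*p[1]/p[2]+s["cy"]])
E
python3 - <<'E'
from h import *
a=S["top"]["frame"][140:290,230:370]; b=S["scene"]["frame"][110:260,240:380]
im=np.hstack([cv2.resize(x,None,fx=2.8*1.0,fy=4*.7,interpolation=cv2.INTER_CUBIC) for x in(a,b)])
cv2.imwrite("pics/c1.png",im[:,:,::-1]); print(im.shape)
for n in S:
    hsv=cv2.cvtColor(S[n]["frame"],cv2.COLOR_RGB2HSV); 
    x,y=((305,215) if n=="top" else (330,230)); print(n,hsv[y,x],S[n]["frame"][y,x])
E
```

```text
(420, 784, 3)
scene [ 13 100  89] [89 69 54]
top [ 16  52 137] [137 124 109]
```

View pics/c1.png

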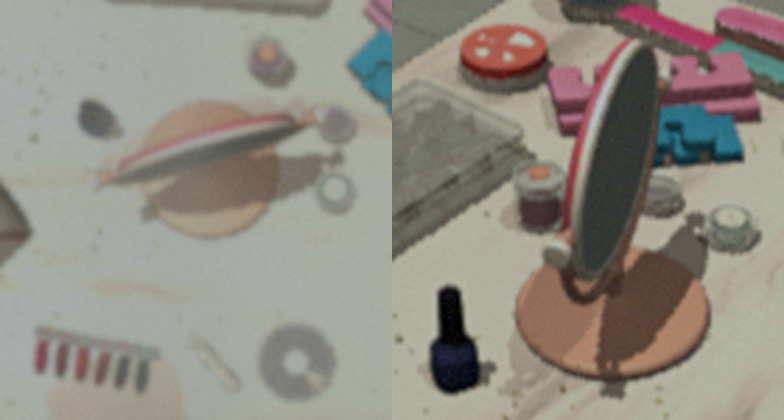

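The crop shows the foot as a circle centred at about top pixel (304.8,200.4). The nuts are at (267,204) and (340,182), and the left nut is at (298.6,199.3) in the scene image. The mirror is nearly upright, and its pink upper edge points away from the robot.

Run:
```python
from h import *
T,C=S["top"],S["scene"]
print("foot top",onz(T,304.8,200.4,.012)," diam px edges",onz(T,280.7,200.4,.012),onz(T,329,200.4,.012))
# scene foot: crop x 516..710, y 240..372(top face)
for nm,s,x,y in[("sl",C,516,312),("sr",C,710,305)]:
    print(nm,onz(s,(x-392)/2.8+240,y/2.8+110,.012))
L=onz(T,267.1,204.3,.125);R=onz(T,340,182.1,.125);print("nuts",L,R,"len",np.linalg.norm(L-R),"mid",(L+R)/2)
d=(L-R)[:2];print("yaw of +y axis -90:",np.degrees(np.arctan2(d[1],d[0]))-90)
print("nut tri",tri(ray(T,267.1,204.3),ray(C,298.6,199.3)))
for n,u,v,z in[("rose",349.6,184.3,.015),("green",349.6,207.9,.012),("tall",325.7,160.7,.03),("polish base",269,186,.0),("polish cap",262,179,.07)]:print(n,onz(T,u,v,z))
u,v=(455-392)/2.8+240,388/2.8+110;print("polish scene base front",onz(C,u,v,0))
# predicted rim extents: top edge point of mirror in the top view
hsv=cv2.cvtColor(C["frame"],cv2.COLOR_RGB2HSV).astype(int);w=(((hsv[...,0]<20)&(hsv[...,1]>75)&(hsv[...,2]>50))*255).astype(np.uint8)[110:260,240:380]
n,l,st,ce=cv2.connectedComponentsWithStats(w);print(st[1:][st[1:,4]>80],ce[1:][st[1:,4]>80])
```

```text
foot top [ 0.55075392 -0.05525243  0.012     ]  diam px edges [0.55091447 0.00671244 0.012     ] [ 0.5505924 -0.1175899  0.012    ]
sl [ 0.59822648 -0.00771258  0.012     ]
sr [ 0.49876493 -0.08629939  0.012     ]
nuts [0.52571453 0.02891862 0.125     ] [ 0.57653222 -0.1369711   0.125     ] len 0.17349881062431505 mid [ 0.55112338 -0.05402624  0.125     ]
yaw of +y axis -90: 17.031617226289427
nut tri (array([0.52909297, 0.03102206, 0.12126139]), np.float64(0.006573157341085043))
rose [ 0.59211178 -0.17121625  0.015     ]
green [ 0.53097537 -0.17037308  0.012     ]
tall [ 0.65107485 -0.10921327  0.03      ]
polish base [0.59082835 0.03854445 0.        ]
polish cap [0.59528359 0.04832159 0.07      ]
polish scene base front [0.5938913  0.05954203 0.        ]
[[  24    9   32   20  463]
 [  44   55   69   81 2444]] [[ 39.30021598  18.54427646]
 [ 79.2594108  111.60638298]]
```

Stand pose: centre (0.551,-0.055), yaw about 17°. This matches the 130 mm foot, and the nut midpoint falls on the foot centre.

Plan with closed fingertips:
1. Roll the mirror forward with a tip arc on its white face, to about 137°.
2. Finish by pushing the raised rim from the robot's side.

```bash
cat >> h.py <<'E'
C0=np.array([.551,-.0545,.125]); YAW=17.0; ORI=[180,0,YAW]
def st(x,z,y=0.):  # fingertip in stand frame (z rel. to pivot) -> TCP
    a=np.radians(YAW); return list(C0+[x*np.cos(a)-y*np.sin(a),x*np.sin(a)+y*np.cos(a),z+.182])
def tip(q,r=.055):
    u=np.array([np.sin(q),np.cos(q)]);n=np.array([np.cos(q),-np.sin(q)]); return r*u-(.006+.010*abs(np.cos(q)))*n
E
python3 - <<'E'
from h import *
from station import r
r.grab(5); print(r.sense()["opening"])
print([r.inverse_kinematics(st(*p),ORI) for p in((-.08,.09),tip(2.4),(0,.15))])
r.reach(st(-.09,.12),ORI)
r.servo_line(st(*tip(-.6)),speed=.12)
f0=np.array(r.sense()["contact_force"]); 
for q in np.arange(-.4,.61,.2):
    r.servo_line(st(*tip(q)),speed=.05); s=r.sense(); print(round(q,2),np.round(np.array(s["contact_force"])-f0,1),round(s["clock"],1))
w=r.snapshot("scene")["frame"];t=r.snapshot("top")["frame"]
cv2.imwrite("pics/p1.png",cv2.resize(np.hstack([t[130:280,230:370],w[60:260,240:380][:150],]),None,fx=2.8,fy=2.8)[:,:,::-1])
E
```

```text
0.000588549649971152
[array([-1.33768124e+01, -1.32584870e+01,  8.89154763e+01, -2.54444375e-14,
        1.04343011e+02,  5.96231876e+01]), array([-7.17504026e+00,  5.54187247e+00,  8.32637580e+01, -2.54444375e-14,
        9.11943695e+01,  6.58249597e+01]), array([-9.16935211e+00, -9.61265035e-01,  7.15117819e+01, -2.54444375e-14,
        1.09449483e+02,  6.38306479e+01])]
-0.4 [ 0.9  0.8 -0.8] 4.8
-0.2 [-0.5  1.  -0.7] 5.2
0.0 [-0.3  0.2  0.1] 5.5
0.2 [-0.  -0.1 -0.3] 5.9
0.4 [ 0.4  1.1 -0.4] 6.3
0.6 [-0.3  1.2 -0. ] 6.7
```

View pics/p1.png

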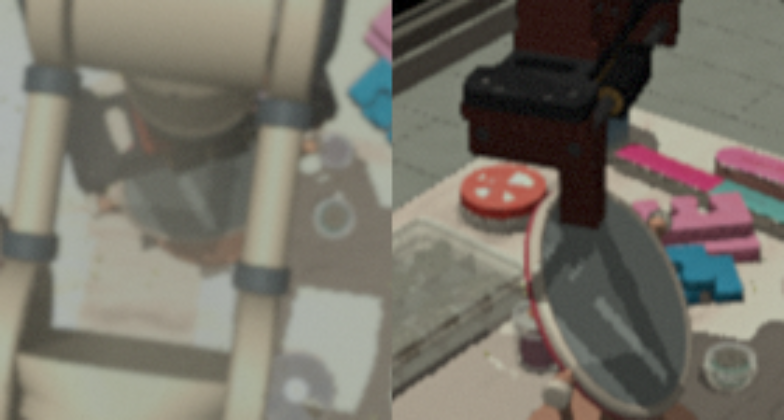

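The fingertip sits on the white face at scene pixel (313,140), and the mirror leans forward by about 35° as planned. I'll continue the arc.

Run:
```python
from h import *
from station import r
f0=np.array(r.sense()["contact_force"]); 
for q in np.arange(.75,2.41,.15):
    r.servo_line(st(*tip(q)),speed=.05); s=r.sense(); print(round(q,2),np.round(np.array(s["contact_force"])-f0,1),round(s["clock"],1))
a=tip(2.4)
r.servo_line(st(a[0]+.02,a[1]+.03),speed=.1)
r.servo_line(st(a[0]+.02,.13),speed=.15)
r.servo_line(st(-.115,.13),speed=.15)
w=r.snapshot("scene")["frame"];t=r.snapshot("top")["frame"];print(r.sense()["clock"])
cv2.imwrite("pics/p2.png",cv2.resize(np.hstack([t[130:280,230:370],w[110:260,240:380]]),None,fx=2.8,fy=2.8)[:,:,::-1])
```

```text
0.75 [-0.8  0.9 -0.7] 7.2
0.9 [-1.   0.1 -0.4] 7.5
1.05 [-0.6  0.3 -0.8] 7.8
1.2 [-1.  -0.2 -1.2] 8.2
1.35 [-0.7  0.4  0.2] 8.5
1.5 [-0.1 -0.  -0.1] 8.9
1.65 [-0.9  0.2 -0.3] 9.2
1.8 [-1.2  0.6  0.2] 9.5
1.95 [ 0.6  0.1 -0.4] 9.8
2.1 [-0.3 -0.5 -1.1] 10.1
2.25 [-0.2  0.9 -0.7] 10.3
2.4 [-0.9 -0.7 -0.7] 10.6
13.6417
```

View pics/p2.png

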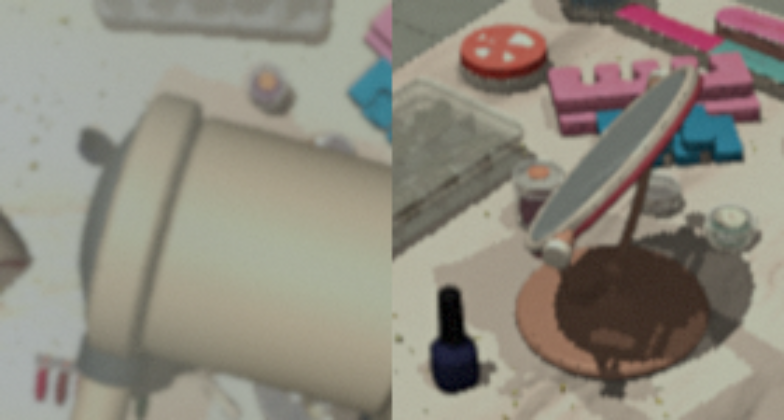

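The mirror is now at about 135° with the white side up, and the stand, jars and polish are unmoved. Next I'll push the raised rim from the robot's side, stopping slightly short so I can measure.

Run:
```python
from h import *
from station import r
r.servo_line(st(-.105,.13),speed=.1); r.servo_line(st(-.105,.035),speed=.12)
f=lambda q:-.075*np.sin(q)+.006*np.cos(q)-.010
r.servo_line(st(f(2.4),.035),speed=.06)
r.servo_line(st(f(2.90),.035),speed=.03); print(np.round(r.sense()["contact_force"],1))
r.servo_line(st(-.11,.035),speed=.1); r.servo_line(st(-.13,.16),speed=.15)
p=r.sense()["tcp_pos"]
r.reach([.33,-.33,.42],ORI)
for n in("scene","top"):
    s=r.snapshot(n); pickle.dump(s,open(n+".pkl","wb"))
print(r.sense()["clock"])
t=pickle.load(open("top.pkl","rb"))["frame"];w=pickle.load(open("scene.pkl","rb"))["frame"]
cv2.imwrite("pics/p3.png",cv2.resize(np.hstack([t[130:280,230:370],w[110:260,240:380]]),None,fx=2.8,fy=2.8,interpolation=cv2.INTER_CUBIC)[:,:,::-1])
```

```text
[-0.2  0.4  0.6]
19.8583
```

View pics/p3.png

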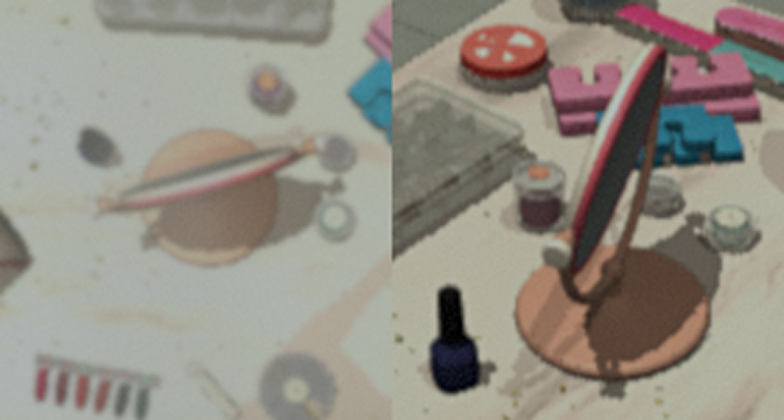

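The scene image shows white facing the client and pink facing the robot, with the upper edge leaning back towards the robot. The apex is at about scene pixel (334,127), and nothing else has moved. I'll measure the tilt from the pink rim pixels by intersecting their rays with the sphere the rim lies on.

```bash
cat > m.py <<'E'
from h import *
a=np.radians(YAW);Rs=np.array([[np.cos(a),-np.sin(a),0],[np.sin(a),np.cos(a),0],[0,0,1]])
box={"top":(130+55,290-6-80,262,345),"scene":(120,215,295,345)}
for n in("top","scene"):
    s=S[n];r0,r1,c0,c1=box[n]
    if n=="top": r0,r1=180,206
    h=cv2.cvtColor(s["frame"],cv2.COLOR_RGB2HSV).astype(int)[r0:r1,c0:c1]
    m=((h[...,0]>165)|(h[...,0]<3))&(h[...,1]>(70 if n=="top" else 90))&(h[...,2]>80)
    k,l,stt,_=cv2.connectedComponentsWithStats(m.astype(np.uint8)); 
    l=(l==1+np.argmax(stt[1:,4])); out=[]
    for v,u in np.argwhere(l):
        c,d=ray(s,u+c0,v+r0); c=Rs.T@(c-C0); d=Rs.T@d; d/=np.linalg.norm(d)
        for rad in(.0725,):
            b=c@d; D=b*b-(c@c-rad**2-.006**2)
            if D<0: continue
            for t in(-b-np.sqrt(D),-b+np.sqrt(D)):
                p=c+t*d; R=np.hypot(p[0],p[2])
                if R<.04: continue
                # px cos q - pz sin q = .006 ; upper: q near pi
                q=np.arctan2(-p[2],p[0]); 
                for sg in(1,-1):
                    Q=(q+sg*np.arccos(.006/R))%(2*np.pi)
                    if 2.4<Q<3.6: out.append((np.degrees(Q),p[1],p[2],p[0]))
    out=np.array(out); print(n,l.sum(),"all med",np.median(out[:,0]),len(out))
    for lo,hi in((-.08,-.03),(-.03,.03),(.03,.08)):
        for up in(1,-1):
            o=out[(out[:,1]>lo)&(out[:,1]<hi)&(out[:,2]*up>0)]
            if len(o): print(lo,up,len(o),np.round(np.percentile(o[:,0],[10,50,90]),1))
T,C=S["top"],S["scene"]
# where the q values would put the apex (pink corner), for a sanity check by eye
for qd in(166,170):
    q=np.radians(qd);p=-.075*np.array([np.sin(q),0,np.cos(q)])+.006*np.array([np.cos(q),0,-np.sin(q)])
    print(qd,proj(T,C0+Rs@p),proj(C,C0+Rs@p))
E
python3 m.py
```

```text
top 27 all med 171.2292578991369 52
-0.08 1 14 [168.6 169.7 171. ]
-0.08 -1 16 [172.1 173.4 174.5]
-0.03 1 13 [169.  169.9 170.6]
-0.03 -1 9 [172.  173.  174.1]
scene 224 all med 171.65295973755778 244
-0.08 1 14 [172.4 178.2 183.2]
-0.08 -1 51 [138.6 142.4 145.6]
-0.03 1 70 [170.  171.8 173.3]
-0.03 -1 30 [145.7 147.8 150.1]
0.03 1 79 [171.7 174.1 177.4]
166 [306.93818346 198.49493054] [334.94402051 133.62496541]
170 [306.22208881 196.09736096] [331.94825765 132.29439947]
```

```bash
cat >> m.py <<'E'
print("nuts pred top",[proj(T,C0+Rs@[0,y,0]) for y in(.098,-.098)],"scene",proj(C,C0+Rs@[0,.098,0]))
a1=cv2.resize(T["frame"][175:215,255:355],(800,320),interpolation=cv2.INTER_CUBIC);b1=cv2.resize(C["frame"][115:215,280:350],None,fx=4.8,fy=4.8,interpolation=cv2.INTER_CUBIC)[:, :]
cv2.imwrite("pics/p4.png",cv2.resize(C["frame"][120:215,285:355],None,fx=6,fy=6,interpolation=cv2.INTER_CUBIC)[:,:,::-1]);cv2.imwrite("pics/p5.png",a1[:,:,::-1])
E
python3 m.py|tail -1
```

```text
nuts pred top [array([262.51481031, 205.78884523]), array([344.88233013, 180.75322231])] scene [300.91904959 202.13814852]
```

View pics/p4.png

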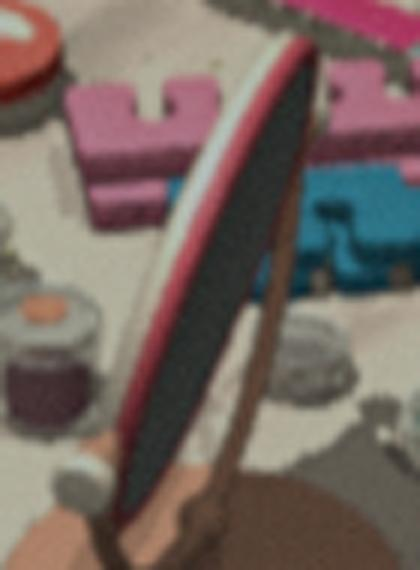

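View pics/p5.png

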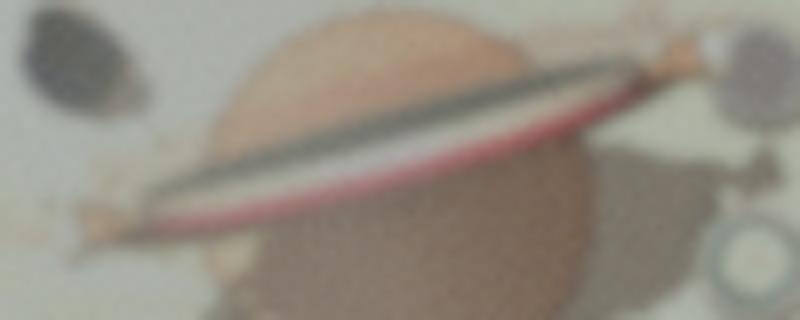

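The second view puts the pivot line at (344.8,181), matching the prediction. The estimates are 166° (mechanical), about 168° (top view), about 168° (scene, nut-corrected) and about 169.5° (ellipse ratio), so the mirror is near 168°. I'll nudge it 2° further, retreat, re-measure and compare.

```bash
python3 - <<'E'
from h import *
from station import r
f=lambda q:-.075*np.sin(q)+.006*np.cos(q)-.010
r.reach(st(-.13,.16),ORI); r.servo_line(st(-.11,.035),speed=.12)
r.servo_line(st(f(2.80),.035),speed=.1); r.servo_line(st(f(np.radians(168)),.035),speed=.02)
r.servo_line(st(-.11,.035),speed=.1); r.servo_line(st(-.13,.16),speed=.15)
r.reach([.33,-.33,.42],ORI); r.wait(.5)
for n in("scene","top"): pickle.dump(r.snapshot(n),open(n+".pkl","wb"))
print(r.sense()["clock"])
E
python3 m.py
python3 - <<'E'
from h import *
T,C=S["top"]["frame"],S["scene"]["frame"]
cv2.imwrite("pics/p6.png",cv2.resize(np.hstack([T[130:280,230:370],C[110:260,240:380]]),None,fx=2.8,fy=2.8,interpolation=cv2.INTER_CUBIC)[:,:,::-1])
E
```

```text
27.0833
top 26 all med 171.27814655933938 52
-0.08 1 11 [170.8 171.8 172.7]
-0.08 -1 18 [169.4 170.8 172.5]
-0.03 1 15 [170.3 171.4 172.4]
-0.03 -1 8 [169.9 171.  171.8]
scene 230 all med 173.59290718257154 244
-0.08 1 15 [176.  182.2 188.5]
-0.08 -1 42 [138.6 141.5 145. ]
-0.03 1 73 [171.9 173.6 175.2]
-0.03 -1 32 [144.9 147.4 149.8]
0.03 1 82 [173.3 175.7 178.9]
166 [306.93818346 198.49493054] [334.94402051 133.62496541]
170 [306.22208881 196.09736096] [331.94825765 132.29439947]
nuts pred top [array([262.51481031, 205.78884523]), array([344.88233013, 180.75322231])] scene [300.91904959 202.13814852]
```

View pics/p6.png

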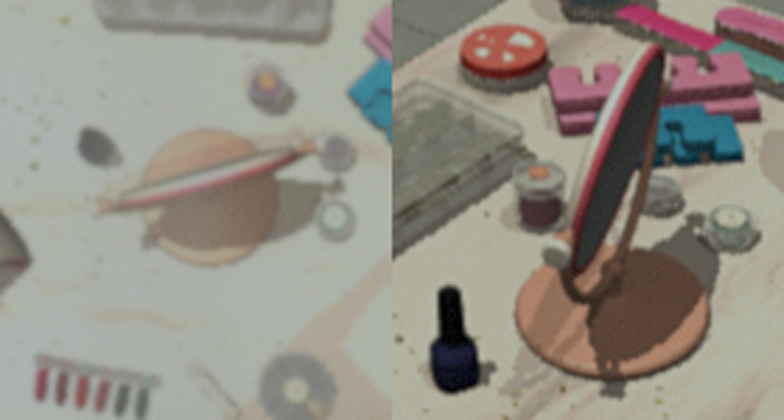

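The nudge moved the mirror by about 1.8°, as commanded, so it is now leaning back about 10°. White faces the client, and the stand, jars, bottle and small things look unmoved.

```bash
python3 -c "
from station import r
print(r.hand_in())"
```

```text
the job is handed in; nothing more can be done
None
```

The mirror is flipped so its white flat side faces the client, leaning back about 10° (my estimates ranged from 168° to 173.6°, against a target of 170°); the stand and the small things around it looked unmoved in the last pictures, and I handed it in at about 27 s.

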